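Shear the top spectacle blank off the stack and register it in the drilling jig

TASK

Slide the top tortoiseshell blank sideways off the stack onto the neighbouring jig plate, without lifting it or disturbing the blanks below. Keep sliding until its long edge is pressed gently but definitely (about 5 N) home against the blue back fence; then push it endwise until it is pressed just as gently home against the red end stop. Never press hard on the fence or stop; leave the blank lying square in that corner and everything else where it was.

Things in the scene. Friction and masses are not known exactly. Their poses are not given: they have to be found in the camera images.
- blank_top: A plain 140 x 60 x 8 mm sheet-acetate spectacle blank, 90 g nominal (varies). Origin: centre of its underside; x along its 140 mm length, y along its 60 mm width, z up. Amber with dark brown tortoiseshell patches. It starts on top of the stack, its underside 36 mm above the bench, its length roughly along the jig's x, a little askew; slides with 0.15 to 0.6 N of friction.
- blank_second: A plain 140 x 60 x 8 mm sheet-acetate spectacle blank, 90 g nominal (varies). Origin: centre of its underside; x along its 140 mm length, y along its 60 mm width, z up. Black; directly under the top blank, top face 36 mm above the bench. Must stay where it is.
- blank_third: A plain 140 x 60 x 8 mm sheet-acetate spectacle blank, 90 g nominal (varies). Origin: centre of its underside; x along its 140 mm length, y along its 60 mm width, z up. Honey-beige; third from the top. Must stay where it is.
- blank_bottom: A plain 140 x 60 x 8 mm sheet-acetate spectacle blank, 90 g nominal (varies). Origin: centre of its underside; x along its 140 mm length, y along its 60 mm width, z up. Dark green; lowest, lying on a fixed black rubber riser 150 x 66 x 12 mm. Must stay where it is. The stack's blanks overhang one another by up to about 2 mm.
- jig: Fixed rigid aluminium plate 220 (x) by 90 (y) mm, top 34.5 mm above the bench, 1.5 mm below the top blank's underside. Origin: on the bench under its centre; yaw varies. The stack stands 3 to 16 mm off its -y edge; back fence along +y, end stop at +x; -y and -x sides open. Top blank home: origin at jig x = +23 (+-6), y = +3 (+-6), z = 34.5 mm, length along jig x.
- back_fence: Grey holder fixed along the jig's +y side, axes as the jig's, origin at jig x = -10, y = +58, z = 28.5 mm. It carries a blue bar (fence_bar), 200 x 12 x 10 mm high, standing on the plate's top, parallel to jig x, on brass set screws: its contact face (-y) lies at jig y = +33 mm +-6 mm, set differently each time and not measured, but locked and rigid. Over 15 N upsets it.
- end_stop: Grey holder fixed at the jig's +x end, axes as the jig's, origin at jig x = +118, y = +2, z = 28.5 mm. It carries a red bar (stop_bar), 12 x 60 x 10 mm high, standing on the plate's top, along jig y, on a brass set screw: its contact face (-x) lies at jig x = +93 mm +-6 mm, set differently each time and not measured, but locked and rigid. Over 15 N upsets it.
- syringe: Loose black glue syringe with white flange, lying on the bench beyond the back fence, 135 mm long, 36 mm wide, 26 mm high. Origin: under the middle of its length. Leave alone.
- hinge_tray: Loose white tray of brass hinges, 75 x 55 x 22 mm, on the bench beyond the back fence. Origin: centre of its underside. Leave alone.
- jar: Loose amber jar with blue cap, 44 mm across, 50 mm high, on the bench beyond the +x end of the stack. Origin: centre of its underside. Leave alone.
Not all that is in view belongs to the job. Of the things like the blank_top, leave any that is pink or white; of the rest the larger one is meant.

How it is judged:
On the way, in this order (a step that is already met when the one before it is completed fails the run):
1. the top blank has been slid clear of the stack and lies on the jig plate (y of blank_top in the frame of jig above -0.02 m and z of blank_top in the frame of jig below 0.0375 m), for 0.05 s.
2. its long edge is pressed home against the back fence, with more than 1.5 N (contact force between blank_top and back_fence above 1.5 N), for 0.2 s.
3. its end is then pressed home against the end stop, with more than 1.5 N (contact force between blank_top and end_stop above 1.5 N), for 0.2 s.
At the end, for the whole second after the job is handed in: The top blank lies flat, released and still on the jig plate, within 2.5 mm of touching both the blue fence bar and the red stop bar, square to the jig within 0.035 rad; the other blanks are within 5 mm, and the syringe, tray and jar within 10 mm, of where they started (y of fence_bar_c0 in the frame of blank_top below 0.0385 m and x of stop_bar_c0 in the frame of blank_top below 0.0785 m and x of blank_top in the frame of jig above 0.014 m and y of blank_top in the frame of jig above -0.006 m and z of blank_top in the frame of jig between 0.0325 and 0.0365 m and angle between the x axis of blank_top and the x axis of jig, either way round below 0.035 rad and angle between blank_top's own z axis and vertical below 0.03 rad and linear speed of blank_top below 0.01 m/s and distance of each of blank_second, blank_third, blank_bottom from where it was at the start of the episode below 0.005 m and distance of each of syringe, hinge_tray, jar from where it was at the start of the episode below 0.01 m).
It fails at once if the top blank is lifted more than 8 mm above its place on the stack (height (world z) of blank_top above 0.044 m).
It fails at once if a lower blank is shifted by more than 5 mm (distance of any of blank_second, blank_third, blank_bottom from where it was at the start of the episode above 0.005 m).
It fails at once if the syringe, tray or jar is moved by more than 10 mm (distance of any of syringe, hinge_tray, jar from where it was at the start of the episode above 0.01 m).
It fails at once if the blank is forced against the fence or the end stop with more than 15 N (contact force between blank_top and back_fence above 15 N or contact force between blank_top and end_stop above 15 N).
It fails at once if the robot strikes the fence or end stop with more than 15 N (contact force between any of the arm, the fingers and back_fence above 15 N or contact force between any of the arm, the fingers and end_stop above 15 N).
It also fails if it takes over 67 s, if anything falls off the work surface, if the arm or the gripper's body presses on something with over 40 N, if the wrist force passes 120 N, or if a joint passes its speed limit or range.

ROBOT

A 7-joint arm with a two-finger parallel gripper is mounted at the origin on the work surface. World frame = base frame: x ahead of the robot, y to its left, z up, the work surface at z = 0. Lengths are in m, angles in rad, forces in N, time in s.
With the tool pointing down it reaches from about 0.425 to 0.95 m from the base axis. Payload 4.7 kg.
Tool frame: the origin (TCP) lies at the very end of the fingers, on their centre line; the grasp point (between the pads) lies tcp_to_grasp behind it (tcp_to_grasp is the distance from the TCP to the grasp point, in m); z points along the fingers, y is the line along which they close (so a half turn about z gives the same grasp; the last joint's range is limited). The gripper opens to 87 mm and grips with 3 to 60 N. Pads are 19 mm wide; open, the fingers measure 117 mm over their backs; the gripper's body (75 mm by 190 mm) begins 51 mm behind the grasp point.
Start: joints at [-1.192, 0.469, -0.049, 1.532, 0.024, 1.141, -0.082], TCP at [0.268, 0.62, 0.223] pointing down, gripper open.
Joint ranges: [-2.59, 2.59], [-0.33, 1.99], [-1.39, 1.29], [0.1, 2.45], [-1.04, 4.18], [0.21, 1.99], [-2.66, 2.66]. Speed limits (rad/s): [2.57, 2.57, 3.14, 3.14, 3.14, 3.14, 3.14].

INTERFACE

Orientations are given as a 3x3 rotation matrix whose columns are the frame's x, y, z axes.
In Python, from plant import read_state, grab_frame, calibration, hand_in, tcp_to_grasp gives the robot as it stands.
- The arm moves only by the tool servo_tool, never from a script. Its argument "plan" is a list of rows, each a list of 7 numbers: the shift along the tool's x, y, z in cm, then the turn, a rotation vector about the tool's x, y, z in rad, then the finger opening in cm, from 0 to 8.7. In form: [[dx, dy, dz, wx, wy, wz, grip], ...]. A call has 1 to 12 rows; each row is the pose to reach, as a shift and turn from the pose commanded when the call began, along the tool's axes at that moment; what a row does not reach only later rows make up. A row lasts 1/8 s, in which the tool goes at most 62.5 mm and 10.7 degrees, less where a joint would pass 70% of its speed; a pose out of reach is approached as far as the arm can. A call with a gripper value outside its range is refused whole. The fingers move at their own pace and stop on an object; "force" is the grip in N (left out, the last holds). Time passes only in rows, so rows that repeat a pose let the fingers close. It gives the time, the measured TCP pose, the force, the opening and the grip force at its end, in the units of the state.
- read_state(): the state, without advancing time (a new reading comes with each control period).
- grab_frame(name): name is "scene" or "top" or "wrist"; returns (picture, depth): 420x560x3 uint8, blue, green, red; 420x560 float32, m along the optical axis (not along the pixel's ray), 0 where there is no reading.
- calibration(name): a dict with "K" (3x3 intrinsics, pixels), "distortion" ([k1, k2, p1, p2, k3] as OpenCV has them; the pictures are not rectified), "position" and "orientation" of the camera in the world. Camera axes: x right, y up, looking along -z (the intrinsics and any distortion apply to the point x, -y, -z); pixel columns grow to the right and rows downward; lengths in m; the calibration is good to about 2 mm. A picture is of the moment at which its call begins: read the wrist's pose just before it. calibration takes no time and is no camera call; for the wrist camera it gives the pose at the moment of the call.
- hand_in(): hands the job in; it is judged then, once.
The state is a dict: "t": time; "joint_positions": joint angles; "qvel": joint speeds; "effort": joint torques, N m; "eef_pos": TCP position; "orientation": TCP orientation; "ft_force": force on the tool from outside, world axes, zero at the start; "moment": the same for the moment, N m; "width": opening from 0.0 (shut) to 1.0 (fully open); "gripper_force": force on a finger pad.
Only numpy, scipy, OpenCV 4.12 (cv2) and the standard library are available. Lean on these libraries where they do the work, as an engineer would, in place of code of your own. Each camera call takes 0.05 s, during which the arm holds its last target. There are 200 camera calls.

## Working session

There is one attempt and no reset: what is moved stays moved. The work goes in short steps, Python scripts to look and compute and a tool call to move; the robot and the scene stay as the last step left them, time stands still between calls to the robot, and variables do not carry over. Pictures are saved under pics/ and viewed, at most 10 in all, crops included, and the job is handed in when it is done.

Besides the shell and the picture viewer there is one more tool, called after "Emit:" by a JSON object that holds its "api" and its "payload". servo_tool: Moves the arm, as the interface text tells. Its arguments: {"type":"object","properties":{"plan":{"type":"array","items":{"type":"array","items":{"type":"number"}}},"force":{"type":"number"}},"required":["plan"]}

```bash
mkdir -p pics; ls; python3 - <<'E'
from plant import *
import cv2,numpy as np
s=read_state();print(s, tcp_to_grasp if not callable(tcp_to_grasp) else tcp_to_grasp())
for n in("top","scene"):
    p,d=grab_frame(n);cv2.imwrite(f"pics/{n}0.png",p);np.save(f"{n}0.npy",d);print(n,calibration(n))
E
```

```text
pics
{'t': 0.0, 'joint_positions': array([-1.19190278,  0.46947705, -0.04861207,  1.53367953,  0.02411535,
        1.14100853, -0.08229643]), 'qvel': array([ 6.07502753e-05, -1.04156342e-03,  4.15259441e-04,  1.53348594e-03,
        8.36255770e-04,  2.14837179e-03, -3.02759858e-05]), 'effort': array([-2.44425219e-04, -5.07979774e+01, -8.07768689e-02, -2.36150676e+01,
       -6.12893561e-02,  3.79745476e-02,  1.86584084e-04]), 'eef_pos': array([0.26744249, 0.61910552, 0.22148159]), 'orientation': array([[-9.18020567e-01,  3.96532127e-01, -7.14386537e-04],
       [ 3.96532763e-01,  9.18018700e-01, -1.85318599e-03],
       [-7.90275815e-05, -1.98454052e-03, -9.99998028e-01]]), 'ft_force': array([ 0.17518931,  0.1087803 , -0.59860429]), 'moment': array([-0.02274975,  0.0078186 , -0.00502995]), 'gripper_force': 0.0, 'width': 1.0045410026949768} 0.0187
top {'K': array([[427.74125816,   0.        , 272.26914989],
       [  0.        , 427.74125816, 209.16866199],
       [  0.        ,   0.        ,   1.        ]]), 'distortion': array([0.01078764, 0.        , 0.        , 0.        , 0.        ]), 'position': array([0.44178868, 0.03304517, 0.72950948]), 'orientation': array([[ 2.00980358e-02,  9.83106809e-01, -1.81926004e-01],
       [-9.99790644e-01,  2.04610481e-02,  1.18551436e-04],
       [ 3.83894544e-03,  1.81885534e-01,  9.83312216e-01]])}
scene {'K': array([[463.97967752,   0.        , 281.82145589],
       [  0.        , 463.97967752, 214.44799257],
       [  0.        ,   0.        ,   1.        ]]), 'distortion': array([-0.08464024,  0.        ,  0.        ,  0.        ,  0.        ]), 'position': array([ 0.94232667, -0.59890376,  0.55269622]), 'orientation': array([[ 0.84751015, -0.29238691,  0.44298582],
       [ 0.53056692,  0.44307476, -0.72262265],
       [ 0.01500957,  0.84746366,  0.53064118]])}
```

View pics/top0.png

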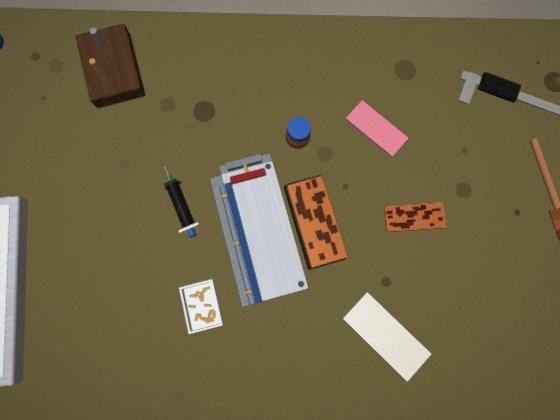

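View pics/scene0.png

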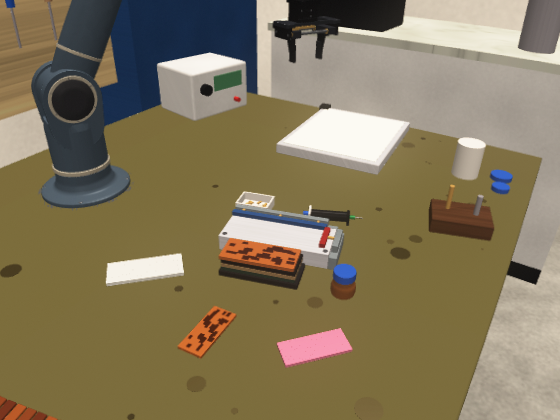

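Top view: the tortoiseshell blank is at (316,222) on the stack, with the jig at (260,235). The blue bar is at about (243,240), the red bar at (248,176) and the jar at (298,130). The smaller tortoiseshell piece at (415,217), the pink piece and the white piece are decoys. The scene view agrees.

```bash
cat > h.py <<'E'
import cv2,numpy as np
from plant import *
def ray(c,uv,z):
    uv=np.float64(uv).reshape(-1,1,2)
    n=cv2.undistortPoints(uv,c["K"],c["distortion"])[:,0]
    d=np.c_[n[:,0],-n[:,1],-np.ones(len(n))]@c["orientation"].T
    o=c["position"];return o+d*((z-o[2])/d[:,2])[:,None]
def mask(p,what):
    b,g,r=[p[...,i].astype(int) for i in range(3)]
    h,s,v=[a.astype(int) for a in cv2.split(cv2.cvtColor(p,cv2.COLOR_BGR2HSV))]
    m={'blue':(h>100)&(h<130)&(s>130)&(v>50),'red':((h<4)|(h>174))&(s>150)&(v>70),'amber':(h>=4)&(h<16)&(s>150)&(v>110)}[what]
    return m.astype(np.uint8)*255
def blobs(p,what,close=9,amin=150):
    m=cv2.morphologyEx(mask(p,what),cv2.MORPH_CLOSE,np.ones((close,close)))
    cs=cv2.findContours(m,cv2.RETR_EXTERNAL,cv2.CHAIN_APPROX_NONE)[0]
    return sorted([c[:,0] for c in cs if cv2.contourArea(c)>amin],key=lambda c:-cv2.contourArea(c))
def rect(c,uv,z):
    w=ray(c,uv,z)[:,:2]
    (x,y),(a,b),_=r=cv2.minAreaRect((w*1000).astype(np.float32))
    q=cv2.boxPoints(r);e=max((q[1]-q[0],q[2]-q[1]),key=np.linalg.norm)
    e=e*np.sign(e[0]);return np.array([x,y]),sorted((a,b)),np.arctan2(e[1],e[0])
E
python3 - <<'E'
from h import *
p=cv2.imread("pics/top0.png");c=calibration("top");d=np.load("top0.npy")
for w,z in(('amber',.044),('blue',.0445),('red',.0445)):
    for k in blobs(p,w)[:3]:
        m=k.mean(0);print(w,m.round(),*rect(c,k,z))
E
```

```text
amber [317. 221.] [551.72851562 -38.83996582] [60.884037017822266, 140.51101684570312] 0.298513
amber [415. 217.] [ 561.46820068 -198.86717224] [42.09933853149414, 97.44378662109375] -1.4829903
blue [243. 242.] [515.74377441  80.14011383] [9.909273147583008, 197.4050750732422] 0.28641143
blue [299. 129.] [707.93670654  -9.37428856] [37.18014144897461, 40.93981170654297] 0.013552162
red [247. 176.] [624.21838379  75.38173676] [11.106244087219238, 57.319026947021484] -1.2841328
```

Emit:
{"api": "servo_tool", "payload": {"plan": [[-2,-2,0,0,0,0,8.7],[-5,-5,0,0,0,0,8.7],[-9,-8.5,0,0,0,0,8.7],[-13,-12.5,0,0,0,0,8.7],[-17,-16.3,0,0,0,0,8.7],[-21,-20.1,0,0,0,0,8.7],[-25,-24,0,0,0,0,8.7],[-29,-27.8,0,0,0,0,8.7],[-33,-31.6,0,0,0,0,8.7],[-37,-35.4,0,0,0,0,8.7],[-40,-38.3,0,0,0,0,8.7],[-42,-40.2,0,0,0,0,8.7]]}}

```text
t: 1.6
eef_pos: [0.4941, 0.0816, 0.2223]
orientation: [[-0.917, 0.399, -0.0], [0.399, 0.917, -0.0], [0.0, -0.001, -1.0]]
ft_force: [-0.1, 0.0, -0.1]
width: 1.0
gripper_force: 0.0
```

Emit:
{"api": "servo_tool", "payload": {"plan": [[-2,-2,0,0,0,0.1,8.7],[-4,-4,0,0,0,0.2,8.7],[-6.5,-6,0,0,0,0.3,8.7],[-9,-8.5,0,0,0,0.4,8.7],[-11.5,-11,0,0,0,0.5,8.7],[-13,-12.5,0,0,0,0.6,8.7],[-14.1,-13.5,0,0,0,0.7,8.7],[-14.1,-13.5,0,0,0,0.8,8.7],[-14.1,-13.5,0,0,0,0.864,8.7],[-14.1,-13.5,0,0,0,0.864,8.7],[-14.1,-13.5,0,0,0,0.864,8.7]]}}

```text
t: 2.98
eef_pos: [0.5699, -0.0961, 0.2224]
orientation: [[-0.294, 0.956, -0.0], [0.956, 0.294, -0.0], [-0.0, -0.0, -1.0]]
ft_force: [0.1, 0.6, -0.0]
width: 0.999
gripper_force: 0.0
```

```bash
python3 - <<'E'
from h import *
c=calibration("wrist");p,d=grab_frame("wrist");cv2.imwrite("pics/w1.png",p)
print(c["position"])
for w,z in(('amber',.044),('blue',.0445),('red',.0445)):
    for k in blobs(p,w,25,800)[:2]:
        print(w,k.mean(0).round(),k.min(0),k.max(0),*rect(c,k,z))
E
```

```text
[ 0.55149755 -0.0336844   0.38385455]
amber [278. 135.] [214 108] [341 163] [553.83001709 -38.84908295] [59.72120666503906, 139.7402801513672] 0.29850242
blue [279.  10.] [183   0] [374  23] [517.20776367  82.46459961] [22.530935287475586, 197.30589294433594] 0.29861236
blue [417. 152.] [398 135] [436 169] [708.88372803  -8.94818497] [38.06784439086914, 44.22210693359375] 0.31260967
```

View pics/w1.png

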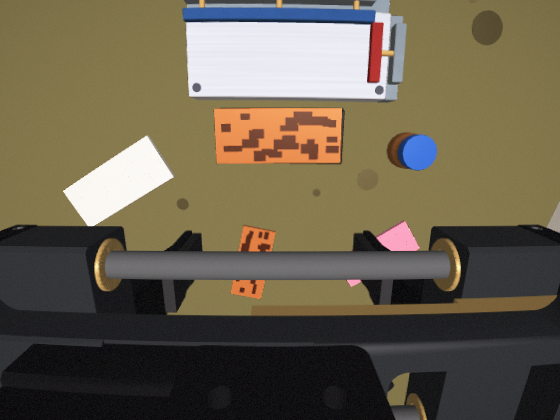

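The wrist view shows the blank at (278,135), between the two finger positions in x. Its size and yaw of 0.2985 agree with the top view. I'll descend on its -y side next.

Emit:
{"api": "servo_tool", "payload": {"plan": [[0,0,2,0,0,0,8.7],[0,0,5,0,0,0,8.7],[0,0,8,0,0,0,8.7],[0,0,11,0,0,0,8.7],[0,0,14,0,0,0,8.7],[0,0,16,0,0,0,8.7],[0,0,17.5,0,0,0,8.7],[0,0,18.3,0,0,0,8.7],[0,0,18.3,0,0,0,8.7],[0,0,18.3,0,0,0,8.7]]}}

```text
t: 4.28
eef_pos: [0.5703, -0.0959, 0.0402]
orientation: [[-0.295, 0.956, 0.001], [0.956, 0.295, -0.0], [-0.0, 0.001, -1.0]]
ft_force: [0.7, 0.1, 0.5]
width: 1.001
gripper_force: 0.0
```

Emit:
{"api": "servo_tool", "payload": {"plan": [[0.4,0,0.08,0,0,0,8.7],[0.8,0,0.08,0,0,0,8.7],[1.2,0,0.08,0,0,0,8.7],[1.5,0,0.08,0,0,0,8.7],[1.8,0,0.08,0,0,0,8.7],[2.1,0,0.08,0,0,0,8.7],[2.4,0,0.08,0,0,0,8.7],[2.7,0,0.08,0,0,0,8.7],[3.0,0,0.08,0,0,0.003,8.7],[3.3,0,0.08,0,0,0.006,8.7],[3.6,0,0.08,0,0,0.009,8.7],[3.9,0,0.08,0,0,0.012,8.7]]}}

```text
t: 5.78
eef_pos: [0.5582, -0.0583, 0.0387]
orientation: [[-0.283, 0.959, 0.0], [0.959, 0.283, 0.0], [0.0, 0.0, -1.0]]
ft_force: [-0.1, -0.8, -0.2]
width: 0.998
gripper_force: 0.2
```

```bash
python3 - <<'E'
from h import *
c=calibration("top");p,d=grab_frame("top");cv2.imwrite("pics/t2.png",p[120:330,150:430])
for w,z in(('amber',.044),('blue',.0445),('red',.0445)):
    for k in blobs(p,w)[:3]:print(w,k.mean(0).round(),*rect(c,k,z))
c=calibration("wrist");p,d=grab_frame("wrist");cv2.imwrite("pics/w2.png",p)
for w,z in(('amber',.044),('blue',.0445),('red',.0445)):
    for k in blobs(p,w,25,800)[:2]:print(w,k.mean(0).round(),k.min(0),k.max(0),*rect(c,k,z))
s=read_state();print(s["t"],s["eef_pos"],s["ft_force"])
E
```

```text
amber [298. 219.] [547.2321167  -19.55413818] [59.51841735839844, 139.12564086914062] 0.28312373
blue [243. 242.] [515.62353516  80.12226868] [9.87553596496582, 197.6459503173828] 0.28641137
blue [299. 129.] [707.93670654  -9.37428856] [37.18014144897461, 40.93981170654297] 0.013552162
red [247. 176.] [624.24261475  75.38487244] [10.907211303710938, 57.31056594848633] -1.2863027
amber [279. 175.] [143 121] [414 232] [547.99005127 -18.43937683] [58.8320426940918, 138.65896606445312] 0.2869829
red [479.  52.] [459   0] [499 107] [625.15332031  69.89622498] [16.096271514892578, 51.016319274902344] -1.2762005
5.875 [ 0.55805751 -0.0579337   0.03867751] [-0.37562816 -0.00326834  0.2291603 ]
```

View pics/w2.png

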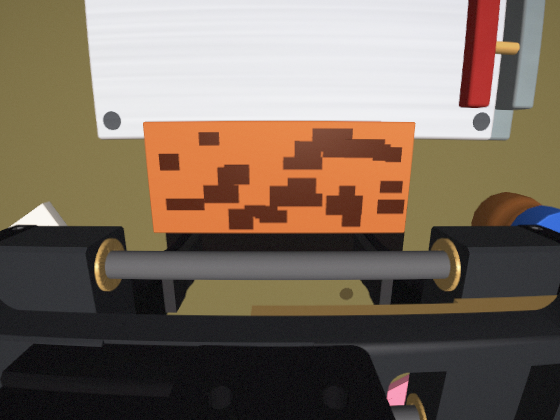

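The wrist view shows the blank at (279,175), square and held by both fingers, with its far edge already over the plate at row 122. About 68 mm remains to the fence.

Emit:
{"api": "servo_tool", "payload": {"plan": [[0.3,0,0,0,0,0,8.7],[0.7,0,0,0,0,0,8.7],[1.1,0,0,0,0,0,8.7],[1.5,0,0,0,0,0,8.7],[1.9,0,0,0,0,0,8.7],[2.3,0,0,0,0,0,8.7],[2.7,0,0,0,0,0,8.7],[3.1,0,0,0,0,0,8.7],[3.5,0,0,0,0,0,8.7],[3.9,0,0,0,0,0,8.7],[4.2,0,0,0,0,0,8.7],[4.5,0,0,0,0,0,8.7]]}}

```text
t: 7.38
eef_pos: [0.5454, -0.0152, 0.0387]
orientation: [[-0.283, 0.959, -0.0], [0.959, 0.283, 0.0], [0.0, -0.0, -1.0]]
ft_force: [0.5, 0.9, -0.5]
width: 1.0
gripper_force: 0.1
```

Emit:
{"api": "servo_tool", "payload": {"plan": [[0.3,0,0,0,0,0,8.7],[0.6,0,0,0,0,0,8.7],[0.9,0,0,0,0,0,8.7],[1.1,0,0,0,0,0,8.7],[1.3,0,0,0,0,0,8.7],[1.5,0,0,0,0,0,8.7],[1.6,0,0,0,0,0,8.7],[1.7,0,0,0,0,0,8.7],[1.7,0,0,0,0,0,8.7]]}}

```text
t: 8.5
eef_pos: [0.5406, 0.0011, 0.0387]
orientation: [[-0.283, 0.959, -0.0], [0.959, 0.283, 0.0], [0.0, -0.0, -1.0]]
ft_force: [-0.2, 0.8, 0.5]
width: 1.004
gripper_force: 0.0
```

```bash
python3 - <<'E'
from h import *
c=calibration("top");p,d=grab_frame("top");cv2.imwrite("pics/t3.png",cv2.resize(p[120:330,150:430],None,fx=2.5,fy=2.5))
for w,z in(('amber',.0425),('blue',.0445),('red',.0445)):
    for k in blobs(p,w)[:3]:print(w,k.mean(0).round(),*rect(c,k,z))
s=read_state();print(s["t"],s["eef_pos"],s["ft_force"])
E
```

```text
amber [415. 217.] [ 561.72998047 -199.26965332] [42.234107971191406, 97.88826751708984] -1.4806757
blue [300. 125.] [715.17700195 -10.5207901 ] [26.856199264526367, 37.121116638183594] 1.431439
blue [233. 207.] [570.0612793   96.13430023] [9.880789756774902, 84.15921020507812] 0.28614977
8.55 [0.5406119  0.00108616 0.03873004] [ 0.11478485 -0.00256324  0.20572491]
```

View pics/t3.png

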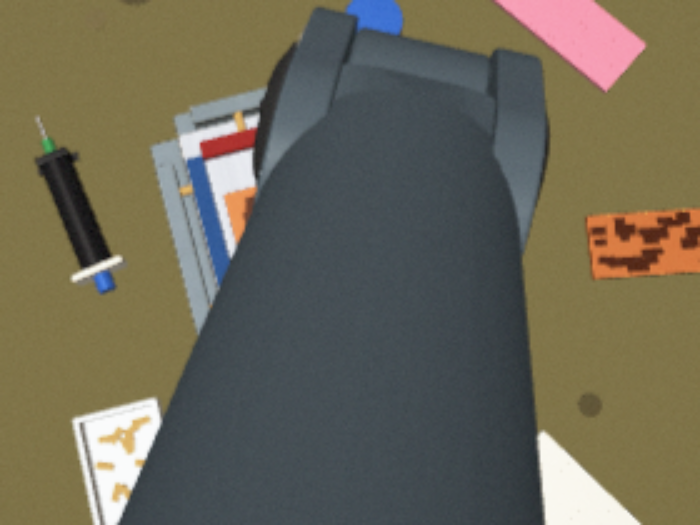

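The arm hides most of the blank. Its far corner, at crop (240,200), is still short of the fence, with about 7 mm expected. I'll creep from here.

Emit:
{"api": "servo_tool", "payload": {"plan": [[0.1,0,0,0,0,0,8.7],[0.2,0,0,0,0,0,8.7],[0.3,0,0,0,0,0,8.7],[0.35,0,0,0,0,0,8.7],[0.35,0,0,0,0,0,8.7]]}}

```text
t: 9.18
eef_pos: [0.5396, 0.0045, 0.0387]
orientation: [[-0.283, 0.959, -0.0], [0.959, 0.283, 0.0], [0.0, 0.0, -1.0]]
ft_force: [-0.9, -0.6, -0.1]
width: 0.996
gripper_force: 0.0
```

```bash
python3 - <<'E'
from h import *
F=[]
for i in range(4):F.append(read_state()["ft_force"]);c=calibration("wrist");p,d=grab_frame("wrist")
print(np.round(F,2).tolist(),read_state()["eef_pos"])
cv2.imwrite("pics/w3.png",p)
a=mask(p,'amber');b=mask(p,'blue')
R=read_state()["orientation"]
for u in range(160,420,30):
    ra=np.where(a[:,u])[0];rb=np.where(b[:ra.min() if len(ra) else 0,u])[0]
    if len(ra) and len(rb):
        e=ray(c,[[u,ra.min()]],.0425)[0];f=ray(c,[[u,rb.max()+1]],.0345)[0]
        print(u,ra.min(),rb.max(),((f-e)@R[:,0]*1000).round(1))
E
```

```text
[[-0.88, -0.61, -0.09], [-0.09, 1.0, 0.83], [-0.26, -0.1, -0.8], [0.47, 0.25, -0.27]] [0.53962182 0.00443797 0.03869265]
160 122 115 3.4
190 122 114 3.9
220 121 114 3.3
250 121 114 3.3
280 121 114 3.3
310 121 114 3.3
340 122 114 3.8
370 122 114 3.9
400 122 114 3.9
```

View pics/w3.png

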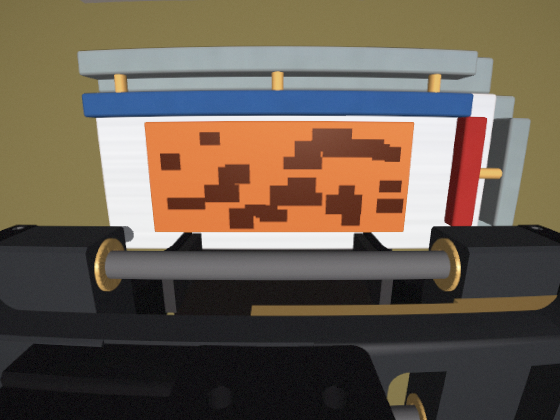

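The blank is square, with its edge at row 122 and the bar foot at row 114. The gap is about 3.5 mm and even along the length.

Emit:
{"api": "servo_tool", "payload": {"plan": [[0.06,0,0,0,0,0,8.7],[0.12,0,0,0,0,0,8.7],[0.18,0,0,0,0,0,8.7],[0.24,0,0,0,0,0,8.7],[0.27,0,0,0,0,0,8.7]]}}

```text
t: 10.0
eef_pos: [0.5389, 0.007, 0.0387]
orientation: [[-0.283, 0.959, 0.0], [0.959, 0.283, 0.0], [0.0, 0.0, -1.0]]
ft_force: [0.7, -0.0, 0.7]
width: 1.0
gripper_force: 0.1
```

Emit:
{"api": "servo_tool", "payload": {"plan": [[0.02,0,0,0,0,0,8.7],[0.04,0,0,0,0,0,8.7],[0.04,0,0,0,0,0,8.7]]}}

```text
t: 10.38
eef_pos: [0.5388, 0.0072, 0.0387]
orientation: [[-0.283, 0.959, 0.0], [0.959, 0.283, -0.0], [-0.0, 0.0, -1.0]]
ft_force: [0.1, -0.6, -0.4]
width: 0.998
gripper_force: 0.3
```

Emit:
{"api": "servo_tool", "payload": {"plan": [[0.02,0,0,0,0,0,8.7],[0.04,0,0,0,0,0,8.7],[0.04,0,0,0,0,0,8.7]]}}

```text
t: 10.75
eef_pos: [0.5388, 0.0073, 0.0388]
orientation: [[-0.283, 0.959, 0.0], [0.959, 0.283, -0.0], [-0.0, 0.0, -1.0]]
ft_force: [1.2, -1.2, 0.2]
width: 1.001
gripper_force: 1.1
```

Emit:
{"api": "servo_tool", "payload": {"plan": [[0.02,0,0,0,0,0,8.7],[0.03,0,0,0,0,0,8.7],[0.03,0,0,0,0,0,8.7]]}}

```text
t: 11.12
eef_pos: [0.5388, 0.0074, 0.0388]
orientation: [[-0.283, 0.959, 0.0], [0.959, 0.283, -0.001], [-0.001, 0.0, -1.0]]
ft_force: [0.5, -4.2, -0.1]
width: 1.0
gripper_force: 2.1
```

```bash
cat > f.py <<'E'
from h import *
F=[]
for i in range(6):grab_frame("wrist");F.append(read_state()["ft_force"])
R=read_state()["orientation"]
print((np.array(F)@R).mean(0).round(2),"tool axes",(np.array(F)@R).round(1)[:,0])
E
python3 f.py
```

```text
[-4.75 -0.31  0.56] tool axes [-4.6 -3.7 -4.9 -5.1 -5.4 -4.8]
```

The mean force on the fence is 4.75 N, held for more than 0.3 s. Next I'll back off and lift.

Emit:
{"api": "servo_tool", "payload": {"plan": [[-0.1,0,0,0,0,0,8.7],[-0.5,0,0,0,0,0,8.7],[-1.5,0,0,0,0,0,8.7],[-2.5,0,0,0,0,0,8.7],[-2.5,0,-2,0,0,0,8.7],[-2.5,0,-5,0,0,0,6],[-2.5,0,-8,0,0,0,4],[-2.5,0,-9,0,0,0,1.5],[-2.5,0,-9,0,0,0,1.5]]}}

```text
t: 12.55
eef_pos: [0.5458, -0.0161, 0.1288]
orientation: [[-0.283, 0.959, 0.001], [0.959, 0.283, 0.0], [0.0, 0.001, -1.0]]
ft_force: [-0.7, 0.3, -0.5]
width: 0.633
gripper_force: 0.0
```

```bash
python3 - <<'E'
from h import *
c=calibration("wrist");p,d=grab_frame("wrist")
for w,z in(('amber',.0425),('blue',.0445),('red',.0445)):
    for k in blobs(p,w,25,800)[:1]:print(w,k.min(0),k.max(0),*rect(c,k,z))
s=read_state();print(s["joint_positions"].round(2),s["eef_pos"],s["width"])
E
```

```text
amber [190  93] [365 167] [528.80627441  46.76409149] [58.28546142578125, 138.22845458984375] 0.28668422
blue [150  77] [403  93] [518.05212402  79.94454956] [11.62940788269043, 197.1663360595703] 0.28674507
red [392  94] [413 167] [624.72723389  75.21105194] [13.703788757324219, 57.62483215332031] -1.2906425
[-0.41  0.39  0.46  1.96 -0.23  0.84  0.46] [ 0.54515311 -0.01601422  0.1280369 ] 0.5834951558989695
```

Emit:
{"api": "servo_tool", "payload": {"plan": [[1,-1.5,0,0,0,0.15,1.5],[2,-3,0,0,0,0.3,1.5],[3,-4.5,0,0,0,0.45,1.5],[4,-6,0,0,0,0.6,1.5],[5,-7.5,0,0,0,0.75,1.5],[6,-9,0,0,0,0.9,1.5],[6.25,-9.3,0,0,0,1.05,1.5],[6.25,-9.3,0,0,0,1.2,1.5],[6.25,-9.3,0,0,0,1.35,1.5],[6.25,-9.3,0,0,0,1.5,1.5],[6.25,-9.3,0,0,0,1.571,1.5],[6.25,-9.3,0,0,0,1.571,1.5]]}}

```text
t: 14.1
eef_pos: [0.438, 0.0175, 0.1278]
orientation: [[0.959, 0.284, -0.002], [0.284, -0.959, -0.001], [-0.002, 0.001, -1.0]]
ft_force: [-0.9, -1.0, -0.6]
width: 0.172
gripper_force: 0.0
```

```bash
python3 - <<'E'
from h import *
s=read_state();c=calibration("wrist");p,d=grab_frame("wrist");cv2.imwrite("pics/w4.png",p)
for w,z in(('amber',.0425),('blue',.0445),('red',.0445)):
    for k in blobs(p,w,25,800)[:1]:
        r=rect(c,k,z);print(w,k.min(0),k.max(0),*r)
        print((np.r_[r[0],0]-s["eef_pos"]*1000)@s["orientation"])
print(s["joint_positions"].round(2),s["eef_pos"],s["width"])
E
```

```text
amber [234   0] [313 180] [527.88000488  46.01103973] [59.125606536865234, 135.0615692138672] 0.2875606
[ 94.60651409  -1.83683044 127.55192901]
blue [218   0] [238 216] [502.99389648  75.59577942] [11.66099739074707, 164.81857299804688] 0.28749475
[ 79.14021506 -37.26800996 127.56996402]
[-0.86  0.27  0.85  2.21 -0.29  0.78 -1.1 ] [0.43795528 0.01754889 0.12777602] 0.17171181696130877
```

View pics/w4.png

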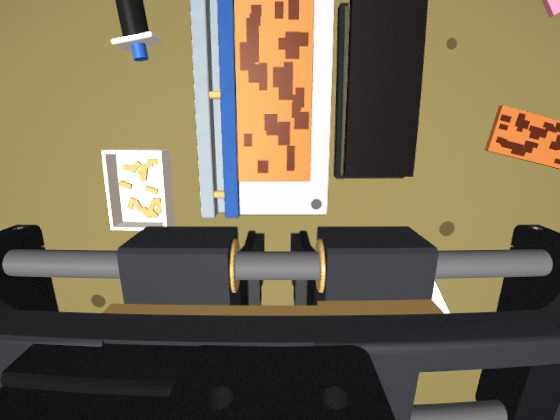

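The wrist view shows the blank's near end at row 180, columns 236-311, in line with the fingers and flush with the blue bar. I'll descend.

Emit:
{"api": "servo_tool", "payload": {"plan": [[0,0,2,0,0,0,1.5],[0,0,4,0,0,0,1.5],[0,0,6,0,0,0,1.5],[0,0,7.5,0,0,0,1.5],[0,0,8.5,0,0,0,1.5],[0,0,8.9,0,0,0,1.5],[0,0,8.9,0,0,0,1.5]]}}

```text
t: 15.02
eef_pos: [0.4388, 0.0175, 0.0397]
orientation: [[0.959, 0.283, -0.0], [0.283, -0.959, 0.0], [-0.0, -0.0, -1.0]]
ft_force: [-0.0, -0.3, -0.1]
width: 0.172
gripper_force: 0.0
```

Emit:
{"api": "servo_tool", "payload": {"plan": [[0.3,0,0,0,0,0,1.5],[0.6,0,0,0,0,0,1.5],[0.9,0,0,0,0,0,1.5],[1.2,0,0,0,0,0,1.5],[1.5,0,0,0,0,0,1.5],[1.8,0,0,0,0,0,1.5],[2.1,0,0,0,0,0,1.5],[2.4,0,0,0,0,0,1.5],[2.7,0,0,0,0,0,1.5],[2.9,0,0,0,0,0,1.5],[3.1,0,0,0,0,0,1.5],[3.1,0,0,0,0,0,1.5]]}}

```text
t: 16.52
eef_pos: [0.4688, 0.0265, 0.0397]
orientation: [[0.959, 0.283, 0.0], [0.283, -0.959, 0.0], [0.0, 0.0, -1.0]]
ft_force: [0.2, -0.2, 0.3]
width: 0.172
gripper_force: 0.0
```

```bash
python3 - <<'E'
from h import *
s=read_state();c=calibration("top");p,d=grab_frame("top");cv2.imwrite("pics/t5.png",cv2.resize(p[130:320,160:360],None,fx=3,fy=3))
for w,z in(('amber',.0425),('blue',.0445),('red',.0445)):
    for k in blobs(p,w)[:2]:print(w,k.mean(0).round(),*rect(c,k,z))
print(s["eef_pos"],s["ft_force"],s["t"])
E
```

```text
amber [415. 217.] [ 561.55657959 -199.30151367] [41.98019027709961, 97.91490173339844] -1.4808568
amber [254. 195.] [588.2064209   64.29823303] [46.904300689697266, 58.405269622802734] -1.2975012
blue [299. 129.] [707.93670654  -9.37428856] [37.18014144897461, 40.93981170654297] 0.013552162
blue [231. 199.] [582.8314209   99.80367279] [9.887297630310059, 57.60564422607422] 0.2775745
red [247. 176.] [624.2744751   75.39419556] [10.973690032958984, 57.31056594848633] -1.2863026
[0.46878309 0.02645511 0.03974753] [ 0.15054456 -0.20361412  0.25445377] 16.525
```

View pics/t5.png

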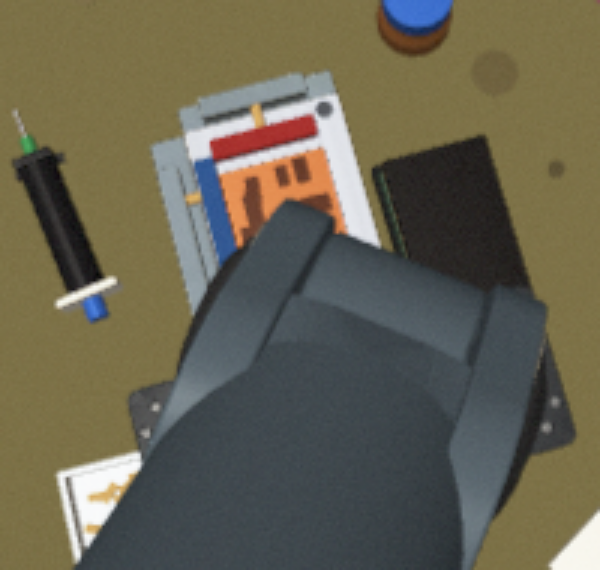

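The top view shows the blank sliding squarely along the blue bar. The red bar is at crop (265,138), and about 8 mm of gap is left.

Emit:
{"api": "servo_tool", "payload": {"plan": [[0.1,0,0,0,0,0,1.5],[0.2,0,0,0,0,0,1.5],[0.3,0,0,0,0,0,1.5],[0.4,0,0,0,0,0,1.5],[0.5,0,0,0,0,0,1.5],[0.5,0,0,0,0,0,1.5]]}}

```text
t: 17.32
eef_pos: [0.4735, 0.0279, 0.0397]
orientation: [[0.959, 0.283, 0.0], [0.283, -0.959, 0.0], [0.0, 0.0, -1.0]]
ft_force: [-0.1, 0.4, -0.0]
width: 0.172
gripper_force: 0.0
```

```bash
cat > g.py <<'E'
from h import *
c=calibration("top");p,d=grab_frame("top")
j=np.array([.959,.283]);am=[k for k in blobs(p,'amber',5) if k.mean(0)[0]<330][0];rd=blobs(p,'red',3)[0]
a=ray(c,am,.0425)[:,:2]@j*1000;r=ray(c,rd,.0445)[:,:2]@j*1000
r2=rect(c,rd,.0445)[0]@j-6
print("gap",r2-np.percentile(a,98),r.min()-a.max(), rect(c,rd,.0445)[0])
E
python3 g.py; python3 f.py
```

```text
gap 3.549007322448915 3.962262290549347 [624.2623291   75.39477539]
[-0.04  0.14 -0.1 ] tool axes [ 0.5 -0.  -0.9 -0.1  0.4 -0.1]
```

Emit:
{"api": "servo_tool", "payload": {"plan": [[0.06,0,0,0,0,0,1.5],[0.12,0,0,0,0,0,1.5],[0.18,0,0,0,0,0,1.5],[0.22,0,0,0,0,0,1.5],[0.22,0,0,0,0,0,1.5]]}}

```text
t: 18.3
eef_pos: [0.4754, 0.0285, 0.0397]
orientation: [[0.959, 0.283, 0.0], [0.283, -0.959, 0.0], [0.0, -0.0, -1.0]]
ft_force: [-1.1, 0.6, 0.2]
width: 0.171
gripper_force: 0.1
```

Emit:
{"api": "servo_tool", "payload": {"plan": [[0.02,0,0,0,0,0,1.5],[0.04,0,0,0,0,0,1.5],[0.04,0,0,0,0,0,1.5]]}}

```text
t: 18.68
eef_pos: [0.4758, 0.0286, 0.0397]
orientation: [[0.959, 0.283, -0.0], [0.283, -0.959, 0.0], [0.0, -0.0, -1.0]]
ft_force: [-0.7, -0.0, -0.5]
width: 0.172
gripper_force: 0.1
```

```bash
python3 g.py; python3 f.py
```

```text
gap -0.980572134731915 -0.4420895968600007 [624.34509277  75.4257431 ]
[-0.23 -0.42  0.09] tool axes [ 0.6 -2.  -0.7 -0.1 -0.1  0.9]
```

Emit:
{"api": "servo_tool", "payload": {"plan": [[0.02,0,0,0,0,0,1.5],[0.04,0,0,0,0,0,1.5],[0.04,0,0,0,0,0,1.5],[0.04,0,0,0,0,0,1.5]]}}

```text
t: 19.52
eef_pos: [0.4762, 0.0286, 0.0397]
orientation: [[0.959, 0.283, 0.0], [0.283, -0.959, 0.0], [0.0, -0.0, -1.0]]
ft_force: [0.1, -0.8, 0.6]
width: 0.172
gripper_force: 0.1
```

Emit:
{"api": "servo_tool", "payload": {"plan": [[0.02,0,0,0,0,0,1.5],[0.03,0,0,0,0,0,1.5],[0.03,0,0,0,0,0,1.5],[0.03,0,0,0,0,0,1.5]]}}

```text
t: 20.02
eef_pos: [0.4763, 0.0287, 0.0397]
orientation: [[0.959, 0.283, -0.0], [0.283, -0.959, 0.0], [-0.0, -0.0, -1.0]]
ft_force: [-0.6, -0.1, -0.1]
width: 0.176
gripper_force: 0.4
```

```bash
python3 f.py
```

```text
[-0.87 -0.   -0.52] tool axes [-0.8  0.1 -0.9 -1.8 -1.2 -0.5]
```

Emit:
{"api": "servo_tool", "payload": {"plan": [[0.02,0,0,0,0,0,1.5],[0.03,0,0,0,0,0,1.5],[0.03,0,0,0,0,0,1.5],[0.03,0,0,0,0,0,1.5]]}}

```text
t: 20.82
eef_pos: [0.4764, 0.0288, 0.0396]
orientation: [[0.959, 0.283, -0.001], [0.283, -0.959, 0.0], [-0.001, -0.0, -1.0]]
ft_force: [-2.3, -1.9, 1.1]
width: 0.173
gripper_force: 1.2
```

```bash
python3 f.py
```

```text
[-2.27  0.04 -1.19] tool axes [-1.7 -2.8 -2.4 -1.8 -2.5 -2.4]
```

Emit:
{"api": "servo_tool", "payload": {"plan": [[0.02,0,0,0,0,0,1.5],[0.04,0,0,0,0,0,1.5],[0.04,0,0,0,0,0,1.5],[0.04,0,0,0,0,0,1.5]]}}

```text
t: 21.62
eef_pos: [0.4766, 0.0288, 0.0396]
orientation: [[0.959, 0.283, -0.001], [0.283, -0.959, 0.0], [-0.001, -0.0, -1.0]]
ft_force: [-4.9, -1.8, 2.9]
width: 0.168
gripper_force: 2.6
```

```bash
python3 f.py
```

```text
[-4.95  0.61 -2.67] tool axes [-5.2 -5.7 -4.9 -3.8 -4.5 -5.7]
```

The stop force is steady at about 5 N. I'll release, back away and check the result.

Emit:
{"api": "servo_tool", "payload": {"plan": [[-0.05,0,0,0,0,0,1.5],[-0.3,0,0,0,0,0,1.5],[-0.8,0,0,0,0,0,1.5],[-1.5,0,0,0,0,0,1.5],[-1.5,0,-3,0,0,0,1.5],[-1.5,0,-7,0,0,0,1.5],[-1.5,0,-11,0,0,0,1.5],[-1.5,-3,-13,0,0,0,1.5],[-1.5,-8,-14,0,0,0,1.5],[-1.5,-14,-14,0,0,0,1.5],[-1.5,-19,-14,0,0,0,1.5],[-1.5,-20,-14,0,0,0,1.5]]}}

```text
t: 23.42
eef_pos: [0.4047, 0.22, 0.1797]
orientation: [[0.957, 0.289, 0.0], [0.289, -0.957, 0.001], [0.0, -0.001, -1.0]]
ft_force: [0.1, -0.1, 0.1]
width: 0.173
gripper_force: 0.0
```

```bash
python3 - <<'E'
from h import *
c=calibration("top");p,d=grab_frame("top");cv2.imwrite("pics/t6.png",cv2.resize(p[100:340,130:370],None,fx=2.5,fy=2.5))
R={}
for w,z in(('amber',.0425),('blue',.0445),('red',.0445)):
    for k in blobs(p,w,5)[:2]:
        r=rect(c,k,z);print(w,k.mean(0).round(),*r);R.setdefault(w,r[0])
j=np.array([[.959,.283],[-.283,.959]])
print(j@(R['blue']-R['amber']),j@(R['red']-R['amber']),read_state()["t"])
E
```

```text
amber [259. 219.] [553.18847656  54.10692978] [58.360721588134766, 139.8662872314453] 0.28567722
amber [415. 217.] [ 561.60803223 -199.2890625 ] [42.0485725402832, 98.05451202392578] -1.4775873
blue [243. 242.] [515.65594482  80.01199341] [10.097509384155273, 197.6463623046875] 0.28628013
blue [299. 129.] [707.93670654  -9.37428856] [37.18014144897461, 40.93981170654297] 0.013552162
red [247. 175.] [624.50054932  75.47392273] [10.32763385772705, 57.334835052490234] -1.279872
[-28.66256493  35.4646625 ] [74.43513678  0.30962965] 23.475
```

View pics/t6.png

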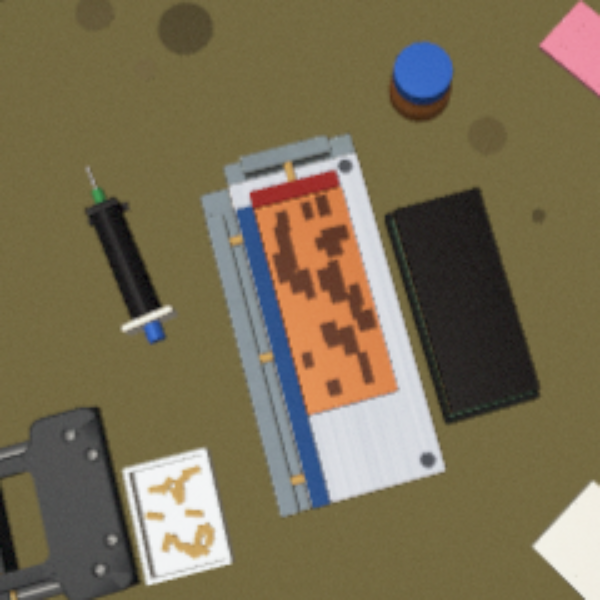

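The blank lies square in the corner, touching both bars. The jar, syringe, tray and remaining stack have not moved.

```bash
python3 -c "
from plant import *
print(hand_in())"
```

```text
the job is handed in; nothing more can be done
None
```

I slid the top blank onto the jig, pressed it to the blue fence and then the red stop at about 5 N each, left it square in the corner with everything else seen unmoved, and handed the job in; no verdict came back.

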